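Take the combination padlock off the strongbox hasp and present it

ROBOT

A 6-joint arm with a two-finger parallel gripper is mounted at the origin on the work surface; the furniture and walls round the work are solid. World frame = base frame: x ahead of the robot, y to its left, z up, the work surface at z = 0. Lengths are in m, angles in rad, forces in N, time in s.
With the tool pointing down it reaches from about 0.375 to 0.75 m from the base axis. Payload 9 kg.
Tool frame: the origin (TCP) lies on the centre line of the jaws, within the pads' length; the fingertips stand 19 mm ahead of it and the grasp point (between the pads) is the TCP; y points along the fingers, z is the direction in which the jaws open and shut, and the axes are right-handed (so a half turn about y gives the same grasp; the last joint's range is limited). The gripper opens to 85 mm and grips with 20 to 120 N. Pads are 22 mm wide; open, the fingers measure 114 mm over their backs; the gripper's body (76 mm by 85 mm) begins 54 mm behind the grasp point. The pads swing forward as they close: fully open they stand 13 mm farther back than shut.
Start: joints at [-1.487, 0.104, 0.097, 1.564, 0, 1.353], TCP at [0.178, -0.573, 0.25] pointing down, gripper open.
Joint ranges: [-2.99, 2.99], [-0.84, 1.86], [-1.1, 1.16], [-1.84, 2.11], [-1.51, 1.56], [-3.14, 3.14]. Speed limits (rad/s): [2.22, 2.22, 2.57, 3.14, 3.14, 3.14].

INTERFACE

Orientations are given as a unit quaternion [x, y, z, w].
In Python, from workcell import get_state, get_image, bot, outline_of, tip_of gives the robot as it stands.
- The arm moves only by the tool servo_tool, never from a script. Its argument "plan" is a list of rows, each a list of 3 entries, a list of its own where there are three numbers: the opening, from 0 (shut) to 1 (fully open), then the shift along the tool's x, y, z in mm, then the turn, a rotation vector about the tool's x, y, z in rad. In form: [[hand, [x, y, z], [wx, wy, wz]], ...]. A call has 1 to 10 rows; each row is the pose to reach, as a shift and turn from the pose commanded when the call began, along the tool's axes at that moment; what a row does not reach only later rows make up. A row lasts 1/12 s, in which the tool goes at most 41.7 mm and 7.16 degrees, less where a joint would pass 70% of its speed; a pose out of reach is approached as far as the arm can. A call with a gripper value outside its range is refused whole. The fingers move at their own pace and stop on an object; "squeeze" is the grip in N (left out, the last holds). Time passes only in rows, so rows that repeat a pose let the fingers close. It gives the time, the measured TCP pose, the force and the opening at its end, in the units of the state.
- get_state(): the state, without advancing time (a new reading comes with each control period).
- get_image(name): name is "side" or "top"; returns a dict with "frame" (420x560x3 uint8, red, green, blue), "K" (3x3 intrinsics, pixels), "cam_to_world" (4x4, takes a point from camera to world coordinates). Camera axes: x right, y down, z forward; pixel columns grow to the right and rows downward; lengths in m; the calibration is good to about 2 mm. A picture is of the moment at which its call begins. There is no depth.
- bot.hand_in(): hands the job in, once; it reports no verdict.
Trained networks look in a picture, given as the dict that the camera call returned (one of the last four; its "shot" number tells which), for a name from the list of things; names that differ only in an ending like _2 or _b are one class to them, and where a whole thing is asked for, a point or a joint stands for the part that bears it (a point fixed in the world has none). Each returns a list of dicts, best first, with "confidence" (0 to 1); they miss things now and then, are a little off and sometimes report something else, mostly with a low value. They report only what shows in the picture. A call takes as long as a camera call.
- outline_of(label, picture): "mask" (420x560 bool, what is visible of it) and "rect" ([left, top, width, height] in pixels, round what is visible of it).
- tip_of(label, picture): "at" ([row, column] in pixels: a listed point, or the origin of a listed thing).
The state is a dict: "t": time; "joints": joint angles; "qvel": joint speeds; "joint_torque": joint torques, N m; "eef_pos": TCP position; "tool_rot": TCP orientation; "ft_force": force on the tool from outside, world axes, zero at the start; "torque": the same for the moment, N m; "opening": finger opening in m.
Only numpy, scipy, OpenCV 4.12 (cv2) and the standard library are available. Lean on these libraries where they do the work, as an engineer would, in place of code of your own. Each camera call takes 0.05 s, during which the arm holds its last target.

TASK

Unlock the strongbox: turn the padlock's dial clockwise, feeling for the clicks, until the white pointer sits in the third notch (a quarter turn) past the index mark beside the shackle. Draw the padlock's body straight away from the hasp, so that the staple pulls the shackle fully out, then slip the freed leg off the staple and lift the open padlock away. Finish while still gripping it: present it still and level, dial up and shackle out, at least 15 cm above the box top, with the things beside the box left where they stand.

Things in the scene. Friction and masses are not known exactly. Their poses are not given: they have to be found in the camera images.
- strongbox: Grey steel strongbox, fixed; 180 mm along own x, 270 along y, level top 70 mm above the table. Origin: centre of its underside; +x away from the robot, +y to its left at yaw 0. Left part of the top is the hatch, right part (-y) the fixed deck, flush. A hasp strap 2.5 mm thick, 18 wide lies on top along own x = -6 mm, from y = -90 mm to a 2 mm leaf, 40 wide, ending at y = +46.
- staple (a point): Centre of the staple's opening, 11 mm above the box top, at the box's own (-6, -70, 81) mm, axes as the box's: a fixed arch of 5 mm round steel standing up through the strap. It stands in the box's y-z plane, so its opening looks along the box's x: 12 mm clear between the posts, clear up to 17.5 mm above the box top; outer width 22 mm, top at 22.5 mm.
- padlock: Loose brass padlock, 0.2 to 0.45 kg, body 50 mm long (own x), 48 mm between flat sides (own y), 22 mm thick, lying on the deck dial up. Origin: centre of the body's underside. Own +x points to the shackle's bow (at the start about the box's -x), z up. Staple about 44 mm along own +x at the start: 6 mm slack before the bow meets it. The body can turn a few degrees until the leg bears on the staple.
- dial_knob (a point): On the dial's axis (centre of the padlock body), 36 mm above its underside. Black ribbed round knob, 25 mm in diameter, from 25 to 43 mm above the padlock's underside; below it the dial's skirt, 39 mm in diameter, with 12 ticks. Own +x points along the white pointer. A dark raised index mark stands on the body's top face between skirt and shackle.
- dial (a joint): Dial angle, rad: 0 with the pointer at the index mark, growing clockwise seen from above. A detent clicks every 0.524 rad (at 0, 0.524, 1.047, 1.571..); turning takes up to about 0.2 N m, then it snaps on into the next notch and stays there when let go. Only at the third click, 1.571 (within about 0.12), can the shackle be drawn. Starts in a notch, -0.524 to 0.524 or so. Stops at -1.6 and 3.2.
- shackle (a joint): How far the shackle is drawn out of the body, m: 0 shut, 0.019 fully out. Slides along the padlock's own +x with about 2 N friction and stays where left. The toe leg clears the body after 5 mm; fully out, 14 mm is open between the toe's tip and the body. With the staple's arch (5 mm) in that gap the padlock lifts straight up off it.
- shackle_toe (a point): Tip of the shackle's toe leg, moving with the shackle: at the padlock's own (20, -15, 11) mm shut, (39, -15, 11) mm fully out. The shackle is a U of 6 mm round steel, legs along own x at own y = -15 (toe) and +15 mm (heel), axis 11 mm above the underside. Only the toe leg passes through the staple; the heel leg lies beside it.
- shackle_bow (a point): Middle of the shackle's bow (centre of its 6 mm bar), at the padlock's own (56, 0, 11) mm when shut; the bow's inside is then 28 mm from the body.
- glass_dish: Bystander: octagonal glass dish, 67 mm wide, 18 mm high, left of the box; origin centre of its underside.
- spool: Bystander: standing spool of thread, 51 mm in diameter, 60 mm high, right of the box; origin centre of its underside.
- pen: Bystander: marker, 131 mm long, 9 mm wide, lying along the box's right end; origin centre of its underside.

How it is judged:
By the outcome, as a careful person would: the job done as asked, in the order asked, and still so for the second after the job is handed in, while the arm keeps its last pose, push and grip.
It also fails if it takes over 64 s, if anything falls off the work surface, if the arm or the gripper's body presses on something with over 40 N, if the wrist force passes 120 N, or if a joint passes its speed limit or range.

## Working session

There is one attempt and no reset: what is moved stays moved. The work goes in short steps, Python scripts to look and compute and a tool call to move; the robot and the scene stay as the last step left them, time stands still between calls to the robot, and variables do not carry over. Pictures are saved under pics/ and viewed, and the job is handed in when it is done.

Besides the shell and the picture viewer there is one more tool, called after "Call:" by a JSON object that holds its "name" and its "arguments". servo_tool: Moves the arm, as the interface text tells. Its arguments: {"type":"object","properties":{"plan":{"type":"array","items":{"type":"array"}},"squeeze":{"type":"number"}},"required":["plan"]}

```bash
ls; mkdir -p pics
cat > h.py <<'E'
import numpy as np, cv2
from workcell import get_state, get_image, bot, outline_of, tip_of
from scipy.spatial.transform import Rotation as R
def ray(pic,rc):
    K=np.array(pic["K"]);T=np.array(pic["cam_to_world"])
    d=T[:3,:3]@np.linalg.inv(K)@np.array([rc[1],rc[0],1.0]); return T[:3,3],d
def atz(pic,rc,z):
    o,d=ray(pic,rc); return o+d*(z-o[2])/d[2]
def proj(pic,p):
    T=np.linalg.inv(np.array(pic["cam_to_world"]));q=T[:3,:3]@np.array(p)+T[:3,3];q=np.array(pic["K"])@q;return q[1]/q[2],q[0]/q[2]
def save(pic,name,crop=None,s=1):
    f=pic["frame"][:,:,::-1]
    if crop: f=f[crop[0]:crop[1],crop[2]:crop[3]]
    if s!=1: f=cv2.resize(f,None,fx=s,fy=s,interpolation=cv2.INTER_CUBIC)
    cv2.imwrite("pics/"+name,f)
E
python3 - <<'E'
from h import *
s=get_state(); print({k:np.round(v,3).tolist() for k,v in s.items()})
for n in ["top","side"]:
    p=get_image(n); save(p,n+"0.png"); print(n,np.round(p["K"],1).tolist(),np.round(p["cam_to_world"],3).tolist())
    for l in ["strongbox","staple","padlock","dial_knob","shackle_toe","shackle_bow","glass_dish","spool","pen"]:
        t=tip_of(l,p); print(l,[(np.round(a["at"],1).tolist(),round(a["confidence"],2)) for a in t[:2]])
E
```

```text
pics
{'t': 0.0, 'joints': [-1.487, 0.105, 0.096, 1.564, 0.0, 1.353], 'qvel': [0.002, -0.0, -0.0, -0.0, 0.001, 0.0], 'joint_torque': [-0.0, -55.692, 50.366, 0.016, -0.0, 0.0], 'eef_pos': [0.178, -0.573, 0.249], 'tool_rot': [-0.106, 0.7, -0.699, 0.106], 'ft_force': [0.235, 0.773, -0.179], 'torque': [-0.024, -0.033, -0.035], 'opening': 0.085}
top [[482.2, 0.0, 277.3], [0.0, 482.2, 204.3], [0.0, 0.0, 1.0]] [[0.019, -0.997, 0.076, 0.377], [-1.0, -0.018, 0.013, 0.035], [-0.011, -0.076, -0.997, 1.252], [0.0, 0.0, 0.0, 1.0]]
strongbox [([221.9, 315.7], 0.81)]
staple [([224.8, 347.8], 0.78)]
padlock [([209.1, 357.1], 0.96)]
dial_knob [([209.0, 358.2], 0.71)]
shackle_toe [([219.5, 347.8], 0.57)]
shackle_bow [([232.2, 350.6], 0.42)]
glass_dish [([207.0, 240.5], 0.86)]
spool [([218.8, 412.9], 0.61)]
pen [([226.7, 385.4], 0.71)]
side [[501.5, 0.0, 281.8], [0.0, 501.5, 208.2], [0.0, 0.0, 1.0]] [[-0.972, -0.076, 0.222, 0.186], [-0.233, 0.408, -0.883, 1.083], [-0.023, -0.91, -0.414, 0.602], [0.0, 0.0, 0.0, 1.0]]
strongbox [([229.8, 297.3], 0.73), ([181.8, 296.5], 0.67)]
staple [([196.3, 306.0], 0.7)]
padlock [([195.5, 296.7], 0.76)]
dial_knob [([182.2, 295.4], 0.62)]
shackle_toe [([194.9, 299.9], 0.46)]
shackle_bow [([193.4, 314.0], 0.52)]
glass_dish [([264.2, 264.3], 0.71)]
spool [([196.2, 312.2], 0.78)]
pen []
```

Run:
```python
from h import *
p=get_image("top"); save(p,"top1.png",(140,300,200,440),3.3)
for l,z in [("strongbox",0),("staple",.081),("padlock",.07),("dial_knob",.106),("shackle_bow",.081),("shackle_toe",.081),("glass_dish",0),("spool",0),("pen",0)]:
    for a in tip_of(l,p)[:1]: print(l,np.round(atz(p,a["at"],z),4))
q=get_image("side"); save(q,"side1.png",(120,300,180,420),3.3)
for l,z in [("strongbox",0),("staple",.081),("padlock",.07),("dial_knob",.106),("shackle_bow",.081)]:
    for a in tip_of(l,q)[:1]: print(l,np.round(atz(q,a["at"],z),4))
```

```text
strongbox [ 0.4253 -0.0571  0.    ]
staple [ 0.4207 -0.1279  0.081 ]
padlock [ 0.4562 -0.1417  0.07  ]
dial_knob [ 0.427  -0.1168  0.106 ]
shackle_bow [ 0.4161 -0.1379  0.081 ]
shackle_toe [ 0.4346 -0.1278  0.081 ]
glass_dish [0.475  0.1444 0.    ]
spool [ 0.4371 -0.2863  0.    ]
pen [ 0.425  -0.2362  0.    ]
strongbox [ 0.4344 -0.0853  0.    ]
staple [ 0.4302 -0.1482  0.081 ]
padlock [ 0.4625 -0.1306  0.07  ]
dial_knob [ 0.4497 -0.1477  0.106 ]
shackle_bow [ 0.4016 -0.1295  0.081 ]
```

View pics/top0.png

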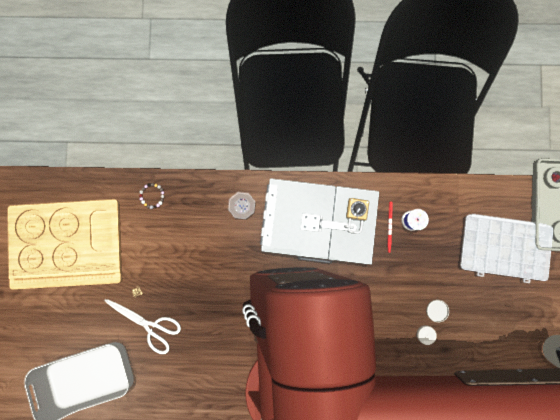

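View pics/top1.png

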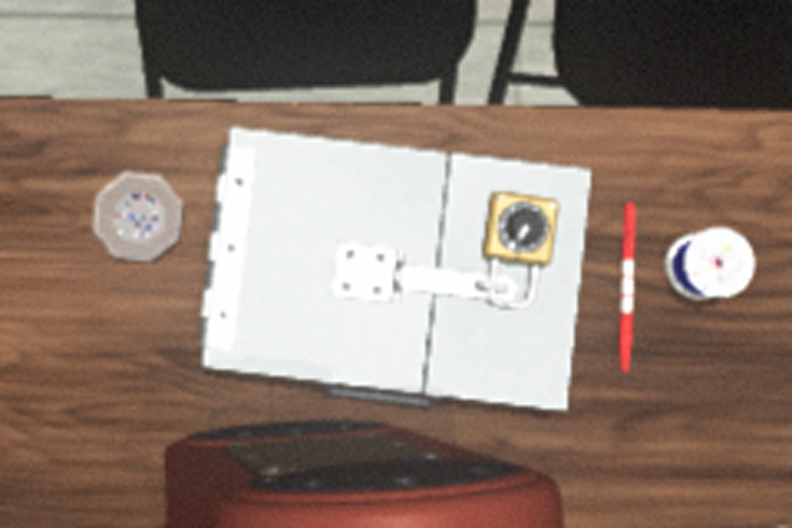

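View pics/side1.png

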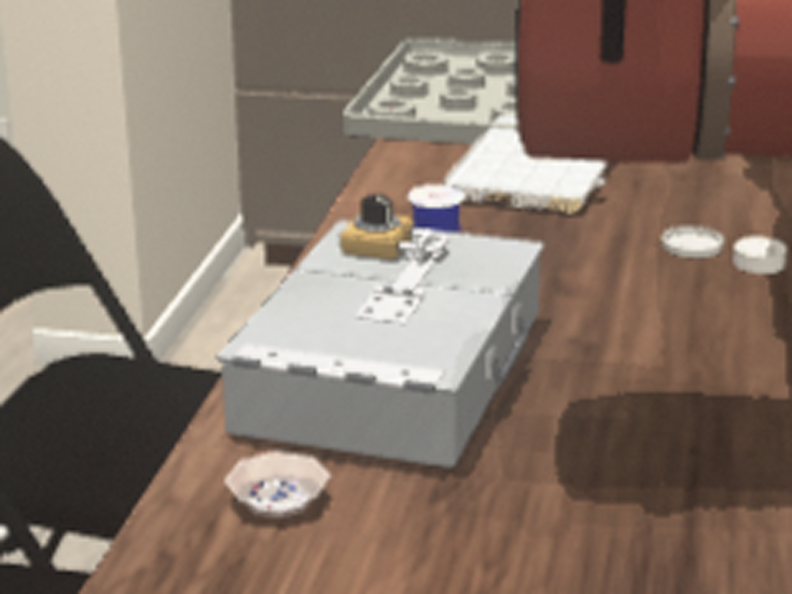

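Run:
```python
from h import *
p=get_image("top"); save(p,"top2.png",(190,240,330,385),12)
f=p["frame"]
c=[(232,128),(590,170),(567,409),(204,367)]
P=[atz(p,(140+y/3.3-.35,200+x/3.3-.35),.07) for x,y in c]
for a in P: print(np.round(a,4))
print([round(np.linalg.norm(P[i]-P[(i+1)%4]),4) for i in range(4)])
ctr=np.mean(P,0); lx=(P[0]+P[1]-P[2]-P[3]); print("ctr",ctr,"yaw",np.arctan2(lx[1],lx[0]), "yaw2",(lambda v:np.arctan2(-v[0],v[1])) (P[0]+P[3]-P[1]-P[2])*-1)
for l in ["padlock","strongbox","dial_knob"]:
    for a in outline_of(l,p)[:1]:
        m=a["mask"].astype(np.uint8); print(l,a["confidence"],a["rect"],m.sum(),cv2.minAreaRect(cv2.findNonZero(m)))
```

```text
[0.5315 0.0695 0.07  ]
[ 0.5046 -0.1979  0.07  ]
[ 0.3273 -0.1815  0.07  ]
[0.353  0.0866 0.07  ]
[np.float64(0.2687), np.float64(0.178), np.float64(0.2694), np.float64(0.1793)]
ctr [ 0.4291031  -0.05583434  0.07      ] yaw -0.09392752615424636 yaw2 0.0977186328503058
padlock 0.86 [345.8, 199.3, 23.0, 36.4] 572 ((356.481689453125, 216.1646270751953), (21.97587776184082, 36.00068283081055), 6.34019136428833)
strongbox 0.64 [261.5, 178.3, 116.9, 84.1] 7759 ((319.0906066894531, 222.84384155273438), (112.9822769165039, 76.97709655761719), 6.613461017608643)
dial_knob 0.75 [349.4, 202.9, 16.6, 12.2] 184 ((358.75, 208.75), (14.849241256713867, 14.142135620117188), 45.0)
```

View pics/top2.png

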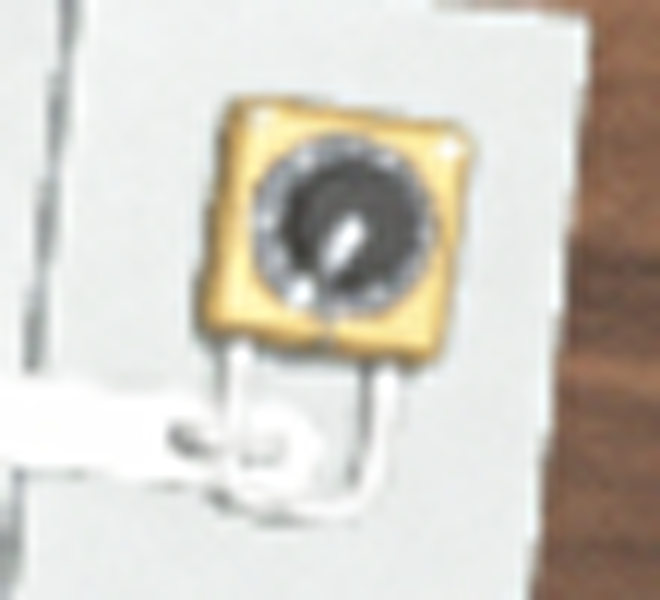

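Run:
```python
from h import *
p=get_image("top")
px=lambda x,y:(190+y/12-.46,330+x/12-.46)
print("knobtop",atz(p,px(352,222),.113),"skirt",atz(p,px(346,226),.094))
for c in [(235,100),(470,128),(440,362),(205,335)]: print(np.round(atz(p,px(*c),.092),4))
print("net", [np.round(atz(p,tip_of(l,p)[0]["at"],z),4) for l,z in (("padlock",.07),("dial_knob",.106))])
# overlay model
yaw=-.095;c,s=np.cos(yaw),np.sin(yaw)
B=lambda x,y,z:np.array([.4291+c*x-s*y,-.0558+s*x+c*y,z])
print("staple",B(-.006,-.07,.081))
pd=B(-.006+.044,-.070-0.0,.07)
print("if toe on staple: pad origin", B(-.006+.044,-.07-.015,.07))
st=get_state(); Rm=R.from_quat(st["tool_rot"]).as_matrix(); print(np.round(Rm,3))
q=get_image("side")
ks=tip_of("dial_knob",q)[0]["at"]; print("side ray knob",atz(q,ks,.106))
o1,d1=ray(p,tip_of("dial_knob",p)[0]["at"]);o2,d2=ray(q,ks)
A=np.stack([d1,-d2],1);t=np.linalg.lstsq(A,o2-o1,rcond=None)[0];print("tri",o1+d1*t[0],o2+d2*t[1])
save(q,"side2.png",(160,220,260,340),9)
```

```text
knobtop [ 0.4590742  -0.14342227  0.113     ] skirt [ 0.45961059 -0.14520408  0.094     ]
[ 0.4847 -0.1231  0.092 ]
[ 0.4799 -0.1702  0.092 ]
[ 0.4328 -0.1645  0.092 ]
[ 0.4373 -0.1174  0.092 ]Traceback (most recent call last):
  File "<stdin>", line 6, in <module>
IndexError: list index out of range
```

Run:
```python
from h import *
st=get_state(); Rm=R.from_quat(st["tool_rot"]).as_matrix(); print(np.round(Rm,4), st["t"])
goal=np.array([.4588,-.144,.16])
print("shift tool",Rm.T@(goal-st["eef_pos"])*1000)
```

```text
[[-9.548e-01 -0.000e+00  2.972e-01]
 [-2.972e-01 -1.000e-04 -9.548e-01]
 [ 0.000e+00 -1.000e+00  1.000e-04]] 2.15
shift tool [-395.24774333   90.28937149 -326.17595311]
```

Call:
{"name": "servo_tool", "arguments": {"plan": [[1,[-40,6,-33],[0,-0.12,0]],[1,[-80,12,-66],[0,-0.24,0]],[1,[-120,18,-99],[0,-0.36,0]],[1,[-155,24,-130],[0,-0.48,0]],[1,[-185,30,-155],[0,-0.6,0]],[1,[-215,35,-180],[0,-0.72,0]],[1,[-245,40,-205],[0,-0.84,0]],[1,[-275,45,-230],[0,-0.96,0]],[1,[-305,50,-255],[0,-1.08,0]],[1,[-330,50,-275],[0,-1.2,0]]]}}

```text
t: 2.98
eef_pos: [0.4034, -0.2235, 0.2008]
tool_rot: [0.484, -0.516, 0.516, -0.484]
ft_force: [1.3, -1.0, -0.1]
opening: 0.0854
```

```bash
cat > rel.py <<'E'
from h import *
import sys
def rel(goal,yawz):
    st=get_state(); Rm=R.from_quat(st["tool_rot"]).as_matrix(); y=np.arctan2(Rm[1,2],Rm[0,2])
    print("t",round(st["t"],2),"pos",np.round(st["eef_pos"],4),"yawz",round(y,4),"j",np.round(st["joints"],2),"tilt",np.round(Rm[:,1],4),"op",st["opening"],"F",np.round(st["ft_force"],2),"T",np.round(st["torque"],3))
    if goal is not None: print("shift",np.round(Rm.T@(np.array(goal)-st["eef_pos"])*1000,2),"turn y",round(-(yawz-y),4), "world shift cols",np.round(Rm,4).tolist())
if __name__=="__main__":
    a=[float(v) for v in sys.argv[1:]]
    rel(a[:3],a[3]) if len(a)==4 else rel(None,0)
E
python3 rel.py .4588 -.144 .17 2.45
```

```text
t 2.98 pos [ 0.4034 -0.2235  0.2008] yawz -0.0634 j [-0.79 -0.33 -0.4   1.5  -0.    0.84] tilt [ 1.e-04 -2.e-04 -1.e+00] op 0.0854449977152232 F [ 1.3  -1.02 -0.12] T [-0.023 -0.047 -0.015]
shift [-82.91  30.78  50.24] turn y -2.5134 world shift cols [[-0.0634, 0.0001, 0.998], [-0.998, -0.0002, -0.0634], [0.0002, -1.0, 0.0001]]
```

Call:
{"name": "servo_tool", "arguments": {"plan": [[1,[-20,5,12],[0,-0.12,0]],[1,[-40,10,25],[0,-0.24,0]],[1,[-60,12,40],[0,-0.36,0]],[1,[-83,15,50],[0,-0.48,0]],[1,[-83,18,50],[0,-0.6,0]],[1,[-83,20,50],[0,-0.72,0]],[1,[-83,20,50],[0,-0.84,0]],[1,[-83,20,50],[0,-0.96,0]],[1,[-83,20,50],[0,-1.08,0]],[1,[-83,20,50],[0,-1.2,0]]]}}

```text
t: 3.82
eef_pos: [0.4586, -0.1461, 0.1813]
tool_rot: [0.691, -0.152, 0.152, -0.69]
ft_force: [0.6, -0.6, -0.1]
opening: 0.0856
```

Call:
{"name": "servo_tool", "arguments": {"plan": [[1,[0,2,0],[0,-0.12,0]],[1,[0,4,0],[0,-0.24,0]],[1,[0,6,0],[0,-0.36,0]],[1,[0,8,0],[0,-0.48,0]],[1,[0,10,0],[0,-0.6,0]],[0.8,[0,12,0],[0,-0.72,0]],[0.8,[0,14,0],[0,-0.84,0]],[0.7,[0,16,0],[0,-0.96,0]],[0.7,[0,18,0],[0,-1.08,0]],[0.7,[0,20,0],[0,-1.2,0]]]}}

```text
t: 4.65
eef_pos: [0.4585, -0.1462, 0.1612]
tool_rot: [0.656, 0.264, -0.264, -0.656]
ft_force: [0.3, -0.1, -0.3]
opening: 0.0599
```

```bash
python3 rel.py .4588 -.144 .12 2.55
python3 - <<'E'
from h import *
q=get_image("side"); save(q,"side3.png",(100,240,200,400),4)
E
```

```text
t 4.65 pos [ 0.4585 -0.1462  0.1612] yawz 2.337 j [-0.58 -0.26 -0.41  1.42 -0.   -1.35] tilt [ 1.e-04 -2.e-04 -1.e+00] op 0.059878453075661045 F [ 0.33 -0.14 -0.26] T [0.021 0.021 0.028]
shift [ 1.72 41.19  1.41] turn y -0.213 world shift cols [[0.7206, 0.0001, -0.6934], [0.6934, -0.0002, 0.7206], [-0.0001, -1.0, -0.0003]]
```

View pics/side3.png

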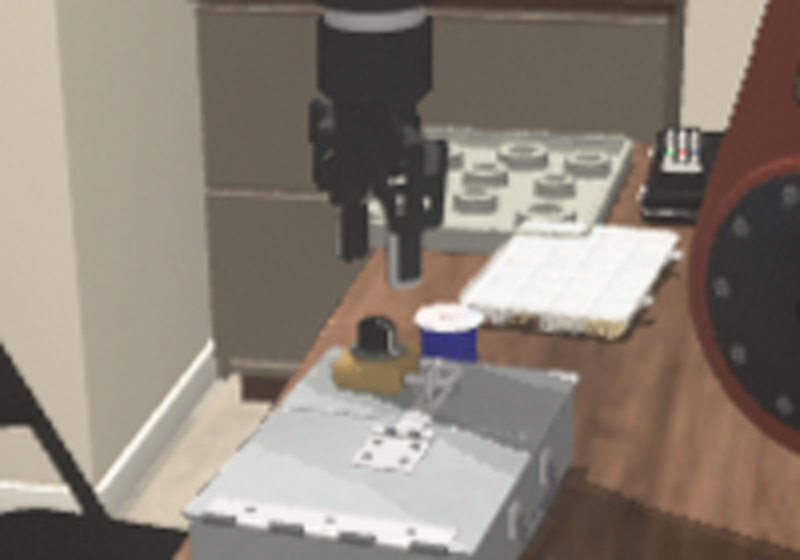

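Call:
{"name": "servo_tool", "arguments": {"plan": [[0.6,[1.7,12,1.4],[0,0,0]],[0.6,[1.7,24,1.4],[0,0,0]],[0.6,[1.7,36,1.4],[0,0,0]],[0.6,[1.7,41,1.4],[0,0,0]],[0.6,[1.7,41,1.4],[0,0,0]],[0.25,[1.7,41,1.4],[0,0,0]],[0.2,[1.7,41,1.4],[0,0,0]],[0.2,[1.7,41,1.4],[0,0,0]],[0.2,[1.7,41,1.4],[0,0,0]],[0.2,[1.7,41,1.4],[0,0,0]]], "squeeze": 30}}

```text
t: 5.53
eef_pos: [0.4592, -0.1442, 0.1209]
tool_rot: [0.657, 0.263, -0.262, -0.656]
ft_force: [-0.1, 0.9, 2.3]
opening: 0.0223
```

```bash
python3 rel.py
python3 - <<'E'
from h import *
q=get_image("side"); save(q,"side4.png",(150,220,250,350),8)
E
```

```text
t 5.53 pos [ 0.4592 -0.1442  0.1209] yawz 2.3308 j [-0.58 -0.25 -0.48  1.34  0.   -1.34] tilt [ 1.e-03 -5.e-04 -1.e+00] op 0.022280532683051007 F [-0.06  0.87  2.32] T [ 0.262  0.078 -0.007]
```

View pics/side4.png

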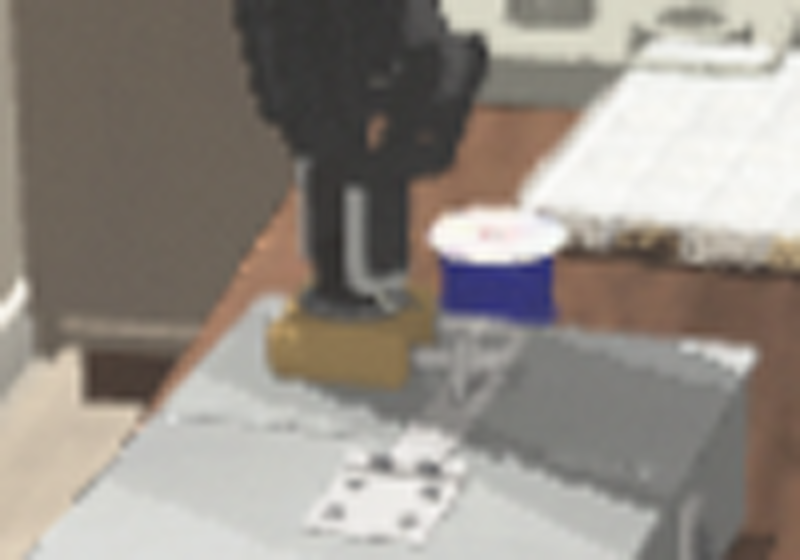

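Call:
{"name": "servo_tool", "arguments": {"plan": [[0,[0,-1,0],[0,0,0]],[0,[0,-1,0],[0,0,0]],[0,[0,-1,0],[0,0,0]]], "squeeze": 45}}

```text
t: 5.83
eef_pos: [0.4588, -0.1438, 0.121]
tool_rot: [-0.657, -0.262, 0.262, 0.657]
ft_force: [0.2, 0.7, -0.5]
opening: 0.0214
```

```bash
python3 rel.py
```

```text
t 5.83 pos [ 0.4588 -0.1438  0.121 ] yawz 2.3311 j [-0.58 -0.25 -0.48  1.35  0.   -1.34] tilt [-0.e+00  3.e-04 -1.e+00] op 0.021407276862804674 F [ 0.24  0.65 -0.47] T [ 0.19  -0.155  0.017]
```

Call:
{"name": "servo_tool", "arguments": {"plan": [[0,[0,0,0],[0,0.05,0]],[0,[0,0,0],[0,0.1,0]],[0,[0,0,0],[0,0.15,0]],[0,[0,0,0],[0,0.2,0]]]}}

```text
t: 6.17
eef_pos: [0.4585, -0.144, 0.121]
tool_rot: [-0.68, -0.194, 0.195, 0.68]
ft_force: [-0.3, -0.4, -1.1]
opening: 0.0221
```

```bash
python3 rel.py
```

```text
t 6.17 pos [ 0.4585 -0.144   0.121 ] yawz 2.1285 j [-0.58 -0.25 -0.48  1.35 -0.   -1.13] tilt [-6.e-04 -2.e-04 -1.e+00] op 0.02210368068538664 F [-0.31 -0.36 -1.09] T [-0.109  0.175  0.097]
```

Call:
{"name": "servo_tool", "arguments": {"plan": [[0,[0,0,0],[0,0.05,0]],[0,[0,0,0],[0,0.1,0]],[0,[0,0,0],[0,0.15,0]],[0,[0,0,0],[0,0.2,0]]]}}

```text
t: 6.5
eef_pos: [0.4584, -0.1445, 0.121]
tool_rot: [0.696, 0.125, -0.126, -0.695]
ft_force: [1.2, -1.1, -1.9]
opening: 0.0213
```

```bash
python3 rel.py
```

```text
t 6.5 pos [ 0.4584 -0.1445  0.121 ] yawz 1.9283 j [-0.58 -0.25 -0.48  1.35 -0.   -0.93] tilt [-0.0011 -0.0013 -1.    ] op 0.021284933353655236 F [ 1.25 -1.08 -1.87] T [-0.207 -0.066  0.012]
```

Call:
{"name": "servo_tool", "arguments": {"plan": [[0,[0,0,0],[0,0.05,0]],[0,[0,0,0],[0,0.1,0]],[0,[0,0,0],[0,0.15,0]]]}}

```text
t: 6.75
eef_pos: [0.4586, -0.144, 0.121]
tool_rot: [0.703, 0.073, -0.073, -0.703]
ft_force: [-0.7, 1.0, -0.2]
opening: 0.0215
```

```bash
python3 rel.py;python3 - <<'E'
from h import *
q=get_image("top"); save(q,"top5.png",(190,250,320,400),8)
E
```

```text
t 6.75 pos [ 0.4586 -0.144   0.121 ] yawz 1.7784 j [-0.58 -0.25 -0.48  1.35 -0.   -0.78] tilt [-4.e-04 -1.e-04 -1.e+00] op 0.021500294703295647 F [-0.67  1.03 -0.17] T [0.037 0.06  0.004]
```

View pics/top5.png

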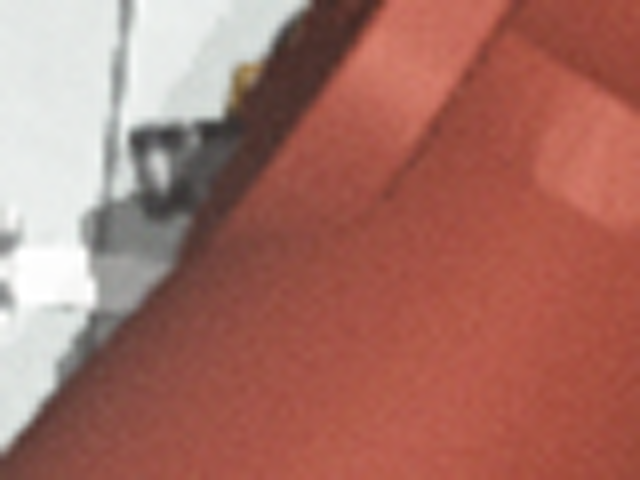

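Call:
{"name": "servo_tool", "arguments": {"plan": [[0,[0,0,0],[0,0.05,0]],[0,[0,0,0],[0,0.1,0]],[0,[0,0,0],[0,0.15,0]],[0,[0,0,0],[0,0.2,0]]]}}

```text
t: 7.13
eef_pos: [0.4585, -0.144, 0.121]
tool_rot: [0.707, 0.003, -0.003, -0.707]
ft_force: [-0.1, -0.8, -1.7]
opening: 0.0214
```

```bash
python3 rel.py
```

```text
t 7.13 pos [ 0.4585 -0.144   0.121 ] yawz 1.5799 j [-0.58 -0.25 -0.48  1.35 -0.   -0.59] tilt [-7.e-04 -1.e-04 -1.e+00] op 0.021399956682658875 F [-0.12 -0.76 -1.74] T [-0.122  0.107  0.107]
```

Call:
{"name": "servo_tool", "arguments": {"plan": [[0,[0,0,0],[0,0.05,0]],[0,[0,0,0],[0,0.1,0]],[0,[0,0,0],[0,0.15,0]]]}}

```text
t: 7.38
eef_pos: [0.4583, -0.1445, 0.121]
tool_rot: [0.706, -0.05, 0.049, -0.705]
ft_force: [-1.5, -2.1, -1.8]
opening: 0.0215
```

```bash
python3 rel.py
```

```text
t 7.38 pos [ 0.4583 -0.1445  0.121 ] yawz 1.4297 j [-0.58 -0.25 -0.48  1.35 -0.   -0.44] tilt [-0.0013 -0.0015 -1.    ] op 0.021525823882376872 F [-1.45 -2.14 -1.8 ] T [-0.538  0.246  0.096]
```

Call:
{"name": "servo_tool", "arguments": {"plan": [[0,[0,0,0],[0,0.05,0]],[0,[0,0,0],[0,0.1,0]],[0,[0,0,0],[0,0.14,0]],[0,[0,0,0],[0,0.14,0]]]}}

```text
t: 7.72
eef_pos: [0.4587, -0.144, 0.1211]
tool_rot: [0.7, -0.099, 0.099, -0.7]
ft_force: [1.2, 0.8, -1.5]
opening: 0.0217
```

```bash
python3 rel.py
```

```text
t 7.72 pos [ 0.4587 -0.144   0.1211] yawz 1.2902 j [-0.58 -0.25 -0.48  1.35 -0.   -0.3 ] tilt [-1.e-04 -0.e+00 -1.e+00] op 0.021650814189133664 F [ 1.15  0.76 -1.5 ] T [ 0.164 -0.221 -0.061]
```

Call:
{"name": "servo_tool", "arguments": {"plan": [[0.8,[0,0,0],[0,0,0]],[0.8,[0,0,0],[0,0,0]],[0.8,[0,-5,0],[0,0,0]],[0.8,[0,-25,0],[0,0,0]],[0.8,[0,-50,0],[0,0,0]],[0.8,[-15,-60,36],[0,0,0]],[0.8,[-30,-60,72],[0,0,0]],[0.8,[-46,-60,108],[0,0,0]],[0.8,[-61,-60,144],[0,0,0]],[0.8,[-76,-60,180],[0,0,0]]]}}

```text
t: 8.55
eef_pos: [0.4351, 0.0515, 0.182]
tool_rot: [0.7, -0.098, 0.099, -0.7]
ft_force: [1.1, -0.4, 0.0]
opening: 0.0683
```

```bash
python3 rel.py;python3 - <<'E'
from h import *
q=get_image("top"); save(q,"top6.png",(190,250,320,400),8); save(q,"top6w.png")
E
```

```text
t 8.55 pos [0.4351 0.0515 0.182 ] yawz 1.2913 j [-0.18 -0.41 -0.49  1.49 -0.    0.1 ] tilt [ 1.3e-03 -3.0e-04 -1.0e+00] op 0.06827000112695616 F [ 1.09 -0.39  0.01] T [-0.041 -0.039 -0.018]
```

View pics/top6.png

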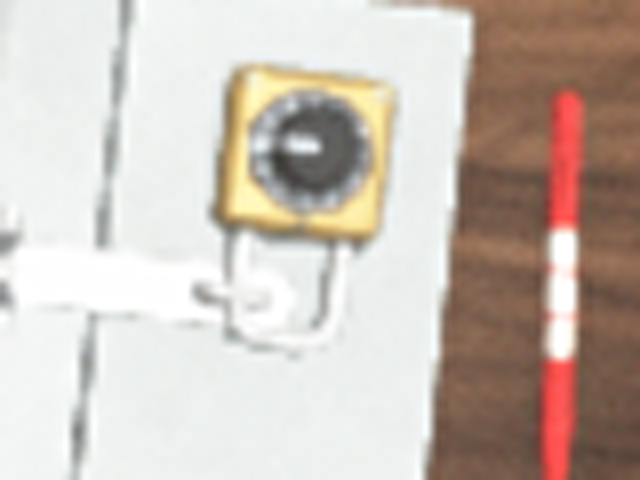

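```bash
python3 rel.py .4588 -.144 .15 1.455
```

```text
t 8.6 pos [0.4338 0.0575 0.182 ] yawz 1.296 j [-0.17 -0.41 -0.49  1.49  0.    0.1 ] tilt [ 5.0e-04  2.7e-03 -1.0e+00] op 0.06846682600467799 F [-0.57  5.06  0.75] T [0.315 0.032 0.011]
shift [  78.7    31.52 -187.21] turn y -0.159 world shift cols [[0.9625, 0.0005, 0.2713], [-0.2713, 0.0027, 0.9625], [-0.0002, -1.0, 0.0027]]
```

Call:
{"name": "servo_tool", "arguments": {"plan": [[0.75,[15,0,-36],[0,-0.05,0]],[0.75,[30,0,-72],[0,-0.1,0]],[0.75,[46,0,-108],[0,-0.16,0]],[0.75,[61,0,-144],[0,-0.16,0]],[0.75,[76,10,-180],[0,-0.16,0]],[0.75,[76,25,-180],[0,-0.16,0]],[0.75,[76,35,-180],[0,-0.16,0]],[0.75,[76,35,-180],[0,-0.16,0]],[0.75,[76,35,-180],[0,-0.16,0]]]}}

```text
t: 9.35
eef_pos: [0.4584, -0.1429, 0.146]
tool_rot: [-0.706, 0.042, -0.042, 0.706]
ft_force: [0.1, -0.0, 0.2]
opening: 0.0642
```

```bash
python3 rel.py .4588 -.144 .093 1.455
```

```text
t 9.35 pos [ 0.4584 -0.1429  0.146 ] yawz 1.4523 j [-0.58 -0.26 -0.44  1.39  0.   -0.46] tilt [-1.e-03  7.e-04 -1.e+00] op 0.06416452545642487 F [ 0.12 -0.01  0.25] T [ 0.085 -0.021  0.027]
shift [ 0.57 53.04 -1.05] turn y -0.0027 world shift cols [[0.993, -0.001, 0.1182], [-0.1182, 0.0007, 0.993], [-0.001, -1.0, 0.0006]]
```

Descend beside the body, slowly at the end.

Call:
{"name": "servo_tool", "arguments": {"plan": [[0.75,[0.5,15,-1],[0,0,0]],[0.75,[0.5,30,-1],[0,0,0]],[0.75,[0.5,40,-1],[0,0,0]],[0.75,[0.5,46,-1],[0,0,0]],[0.75,[0.5,51,-1],[0,0,0]],[0.75,[0.5,52,-1],[0,0,0]]]}}

```text
t: 9.85
eef_pos: [0.4591, -0.1446, 0.094]
tool_rot: [-0.706, 0.042, -0.042, 0.706]
ft_force: [-1.1, -0.0, 0.2]
opening: 0.0639
```

```bash
python3 rel.py
python3 - <<'E'
from h import *
q=get_image("side"); save(q,"side7.png",(150,220,250,350),8)
E
```

```text
t 9.85 pos [ 0.4591 -0.1446  0.094 ] yawz 1.4518 j [-0.58 -0.23 -0.51  1.29 -0.   -0.46] tilt [-3.e-04  1.e-04 -1.e+00] op 0.06393156477202663 F [-1.12 -0.01  0.18] T [0.046 0.007 0.06 ]
```

View pics/side7.png

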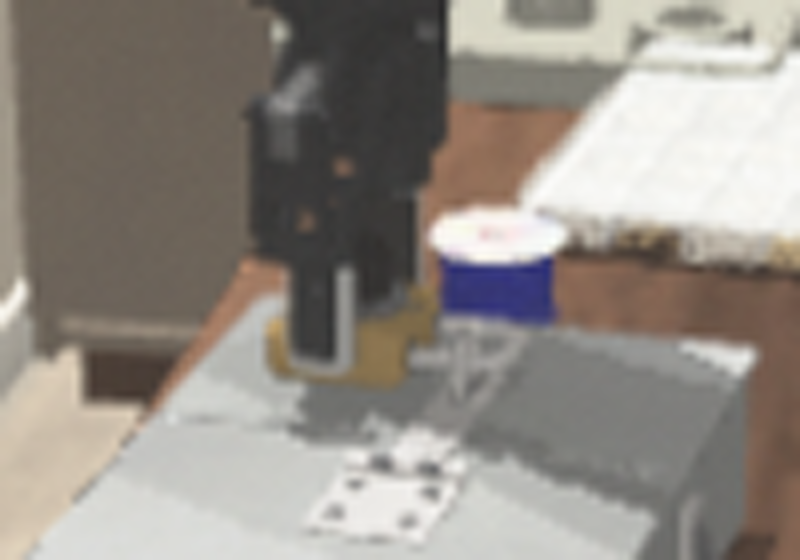

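Call:
{"name": "servo_tool", "arguments": {"plan": [[0.55,[0,1,0],[0,0,0]],[0.45,[0,1,0],[0,0,0]],[0.3,[0,1,0],[0,0,0]],[0.3,[0,1,0],[0,0,0]],[0.3,[0,1,0],[0,0,0]],[0.3,[0,1,0],[0,0,0]]], "squeeze": 60}}

```text
t: 10.4
eef_pos: [0.4597, -0.1453, 0.0941]
tool_rot: [0.706, -0.042, 0.043, -0.706]
ft_force: [0.3, 0.5, 6.6]
opening: 0.0469
```

```bash
python3 rel.py
```

```text
t 10.4 pos [ 0.4597 -0.1453  0.0941] yawz 1.451 j [-0.58 -0.23 -0.51  1.29  0.   -0.46] tilt [ 1.3e-03 -8.0e-04 -1.0e+00] op 0.04692292689751446 F [0.31 0.53 6.56] T [0.231 0.016 0.025]
```

Call:
{"name": "servo_tool", "arguments": {"plan": [[0.3,[0,-1,0],[0,0,0]],[0.3,[0,-1.5,0],[0,0,0]],[0.3,[1.5,-1.5,0],[0,0,0]],[0.3,[3,-1.5,0.1],[0,-0.01,0]],[0.3,[5,-1.5,0.1],[0,-0.02,0]],[0.3,[7,-1.5,0.2],[0,-0.025,0]],[0.3,[9,-1.5,0.2],[0,-0.025,0]],[0.3,[11,-1.5,0.3],[0,-0.025,0]],[0.3,[13,-1.5,0.3],[0,-0.025,0]]]}}

```text
t: 11.15
eef_pos: [0.4721, -0.1461, 0.0944]
tool_rot: [-0.706, 0.034, -0.033, 0.706]
ft_force: [-2.0, 1.6, -3.8]
opening: 0.0463
```

```bash
python3 rel.py
```

```text
t 11.15 pos [ 0.4721 -0.1461  0.0944] yawz 1.476 j [-0.57 -0.19 -0.47  1.29 -0.   -0.47] tilt [-6.e-04  4.e-04 -1.e+00] op 0.046284913501730564 F [-2.02  1.56 -3.78] T [ 0.291  0.33  -0.041]
```

Call:
{"name": "servo_tool", "arguments": {"plan": [[0.3,[2,0,0],[0,0,0]],[0.3,[4,0,0],[0,0,0]],[0.3,[6,0,0],[0,0,0]],[0.3,[8,0,0],[0,0,0]],[0.3,[10,0,0],[0,0,0]],[0.3,[10,0,0],[0,0,0]]]}}

```text
t: 11.65
eef_pos: [0.4825, -0.1472, 0.0947]
tool_rot: [-0.706, 0.033, -0.034, 0.706]
ft_force: [-0.1, 2.5, -5.7]
opening: 0.0463
```

```bash
python3 rel.py
```

```text
t 11.65 pos [ 0.4825 -0.1472  0.0947] yawz 1.476 j [-0.56 -0.16 -0.45  1.28  0.   -0.46] tilt [ 4.e-04  1.e-04 -1.e+00] op 0.04631436620476139 F [-0.09  2.49 -5.7 ] T [ 0.401 -0.023 -0.156]
```

Call:
{"name": "servo_tool", "arguments": {"plan": [[0.3,[1,0,0],[0,0,0]],[0.3,[2,0,0],[0,0,0]],[0.3,[2.5,0,0],[0,0,0]],[0.3,[2.5,0,0],[0,0,0]]]}}

```text
t: 11.98
eef_pos: [0.4836, -0.1472, 0.0942]
tool_rot: [-0.706, 0.034, -0.033, 0.706]
ft_force: [-6.6, 3.2, -2.3]
opening: 0.0468
```

```bash
python3 rel.py
```

```text
t 11.98 pos [ 0.4836 -0.1472  0.0942] yawz 1.4759 j [-0.55 -0.15 -0.44  1.29 -0.   -0.46] tilt [-2.5e-03  5.0e-04 -1.0e+00] op 0.04677155363105239 F [-6.61  3.15 -2.34] T [ 0.558  1.232 -0.049]
```

Call:
{"name": "servo_tool", "arguments": {"plan": [[0.3,[1,0,0],[0,0,0]],[0.3,[1.5,0,0],[0,0,0]],[0.3,[1.5,0,0],[0,0,0]]]}}

```text
t: 12.23
eef_pos: [0.4839, -0.1472, 0.0942]
tool_rot: [-0.706, 0.035, -0.032, 0.706]
ft_force: [-13.6, 2.7, 1.4]
opening: 0.0467
```

```bash
python3 rel.py
python3 - <<'E'
from h import *
q=get_image("side"); save(q,"side8.png",(150,220,250,350),8)
q=get_image("top"); save(q,"top8.png",(190,250,320,400),8)
E
```

```text
t 12.23 pos [ 0.4839 -0.1472  0.0942] yawz 1.4758 j [-0.55 -0.15 -0.44  1.29 -0.   -0.46] tilt [-5.2e-03  5.0e-04 -1.0e+00] op 0.04674539154625481 F [-13.59   2.72   1.38] T [ 0.582  2.801 -0.01 ]
```

View pics/side8.png

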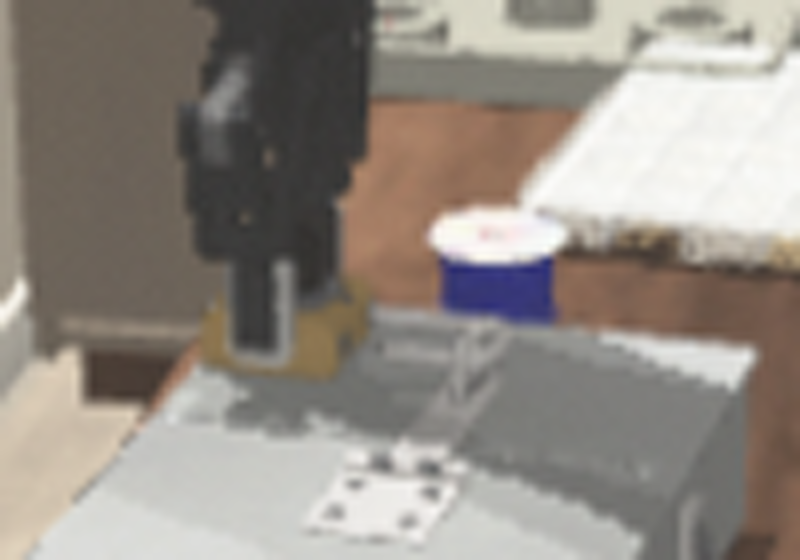

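View pics/top8.png

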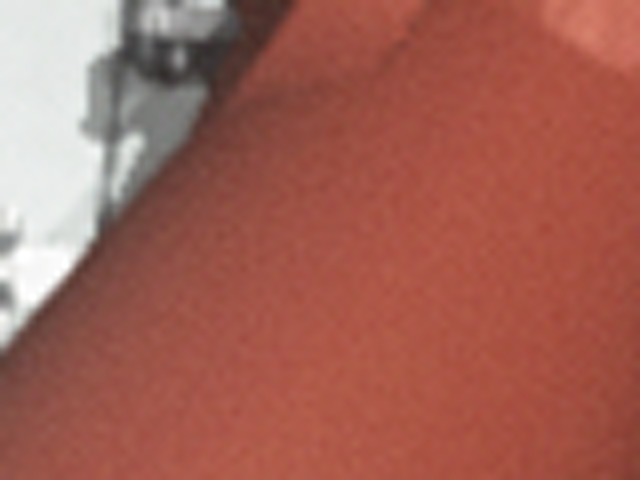

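Call:
{"name": "servo_tool", "arguments": {"plan": [[0.3,[-3,0,0],[0,0,0]],[0.3,[-5,0,1],[0,0,0]],[0.3,[-8,0,1.5],[0,0,0]],[0.3,[-11,0,1.5],[0,0,0]],[0.3,[-14,0,1.5],[0,0,0]],[0.3,[-17,0,1.5],[0,0,0]],[0.3,[-20,0,1.5],[0,0,0]],[0.3,[-20,0,1.5],[0,0,0]]]}}

```text
t: 13.0
eef_pos: [0.4658, -0.1442, 0.0947]
tool_rot: [0.706, -0.034, 0.034, -0.706]
ft_force: [-0.9, -0.3, -3.2]
opening: 0.0462
```

```bash
python3 rel.py .4493 -.1424 .095 1.476
```

```text
t 13.0 pos [ 0.4658 -0.1442  0.0947] yawz 1.4759 j [-0.57 -0.21 -0.49  1.29 -0.   -0.47] tilt [-1.e-04 -1.e-04 -1.e+00] op 0.046228483497509826 F [-0.92 -0.33 -3.16] T [ 0.053 -0.022  0.012]
shift [-16.62  -0.3    0.23] turn y -0.0001 world shift cols [[0.9955, -0.0001, 0.0948], [-0.0948, -0.0001, 0.9955], [-0.0, -1.0, -0.0001]]
```

Call:
{"name": "servo_tool", "arguments": {"plan": [[0.3,[-4,0,0],[0,0,0]],[0.3,[-8,0,0],[0,0,0]],[0.3,[-11,0,0],[0,0,0]],[0.3,[-14,0,0],[0,0,0]],[0.3,[-16,0,0],[0,0,0]],[0.3,[-17,0,0],[0,0,0]],[0.3,[-17,0,0],[0,0,0]],[0.3,[-17,0,0],[0,0,0]]]}}

```text
t: 13.67
eef_pos: [0.4494, -0.1427, 0.0948]
tool_rot: [0.706, -0.033, 0.034, -0.706]
ft_force: [-0.1, -0.4, -3.4]
opening: 0.0466
```

```bash
python3 rel.py .4493 -.1424 .095 1.476
python3 - <<'E'
from h import *
q=get_image("side"); save(q,"side9.png",(150,220,250,350),8)
E
```

```text
t 13.67 pos [ 0.4494 -0.1427  0.0948] yawz 1.476 j [-0.59 -0.27 -0.54  1.3  -0.   -0.49] tilt [ 3.e-04 -2.e-04 -1.e+00] op 0.04659074149270258 F [-0.08 -0.39 -3.36] T [-0.002 -0.004  0.074]
shift [-0.15 -0.23  0.26] turn y -0.0 world shift cols [[0.9955, 0.0003, 0.0947], [-0.0947, -0.0002, 0.9955], [0.0003, -1.0, -0.0002]]
```

View pics/side9.png

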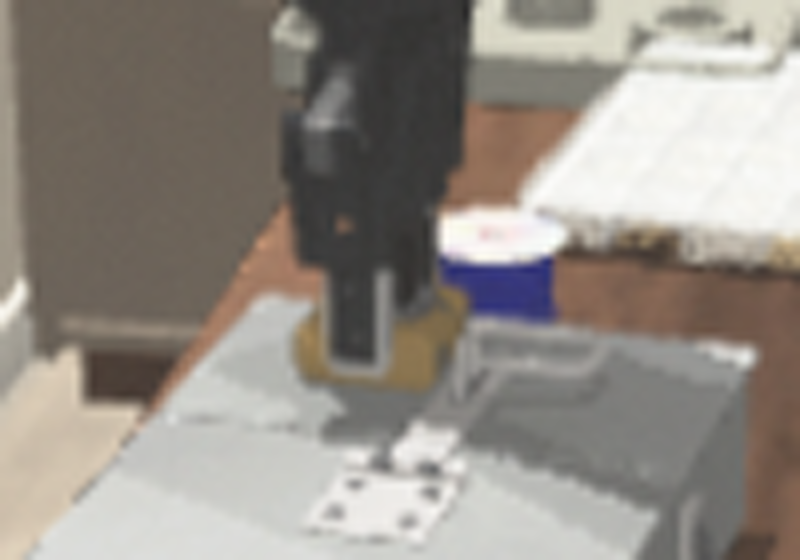

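Call:
{"name": "servo_tool", "arguments": {"plan": [[0.3,[0,-1.5,0],[0,0,0]],[0.3,[-1,-1.5,0],[0,0,0]],[0.3,[-1,-2.5,0],[0,0,0]],[0.3,[-1,-4,0],[0,0,0]],[0.3,[-1,-5,0],[0,0,0]]]}}

```text
t: 14.13
eef_pos: [0.4484, -0.1426, 0.0999]
tool_rot: [0.706, -0.033, 0.034, -0.706]
ft_force: [1.0, -0.1, -3.6]
opening: 0.0463
```

```bash
python3 rel.py
```

```text
t 14.13 pos [ 0.4484 -0.1426  0.0999] yawz 1.476 j [-0.59 -0.27 -0.54  1.31 -0.   -0.49] tilt [ 1.e-04 -2.e-04 -1.e+00] op 0.046297281902983024 F [ 0.95 -0.09 -3.61] T [ 0.001 -0.049  0.002]
```

Call:
{"name": "servo_tool", "arguments": {"plan": [[0.3,[0,-2,0],[0,0,0]],[0.3,[0,-4,0],[0,0,0]],[0.3,[0,-6,0],[0,0,0]],[0.3,[0,-9,0],[0,0,0]],[0.3,[0,-12,0],[0,0,0]],[0.3,[0,-15,0],[0,0,0]],[0.3,[0,-20,0],[0,0,0]]]}}

```text
t: 14.72
eef_pos: [0.4482, -0.1424, 0.1198]
tool_rot: [-0.706, 0.034, -0.033, 0.706]
ft_force: [-0.7, 0.6, -2.8]
opening: 0.0462
```

```bash
python3 rel.py
python3 - <<'E'
from h import *
q=get_image("side"); save(q,"side10.png",(130,220,240,360),6.5)
E
```

```text
t 14.72 pos [ 0.4482 -0.1424  0.1198] yawz 1.476 j [-0.59 -0.28 -0.51  1.35 -0.   -0.49] tilt [-3.e-04  1.e-04 -1.e+00] op 0.04619181417539002 F [-0.68  0.56 -2.85] T [0.004 0.014 0.026]
```

View pics/side10.png

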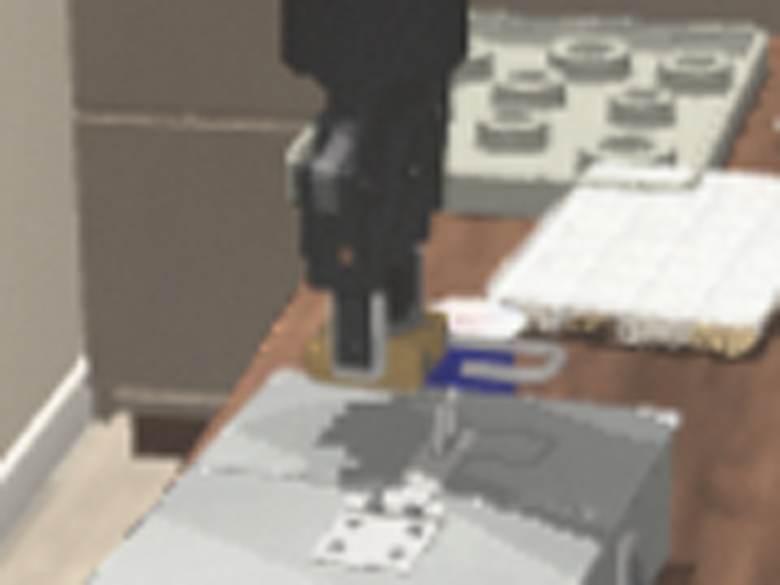

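The padlock is clear of the staple, with the shackle fully out and its toe free. Next I'll lift it to height.

Call:
{"name": "servo_tool", "arguments": {"plan": [[0.3,[0,-10,0],[0,0,0]],[0.3,[0,-28,0],[0,0,0]],[0.3,[0,-48,0],[0,0,0]],[0.3,[0,-70,0],[0,0,0]],[0.3,[0,-92,0],[0,0,0]],[0.3,[0,-114,0],[0,0,0]],[0.3,[0,-134,0],[0,0,0]],[0.3,[0,-150,0],[0,0,0]],[0.3,[0,-160,0],[0,0,0]],[0.3,[0,-165,0],[0,0,0]]]}}

```text
t: 15.6
eef_pos: [0.4487, -0.1427, 0.2866]
tool_rot: [0.707, -0.033, 0.034, -0.706]
ft_force: [0.6, -0.9, -3.7]
opening: 0.0463
```

Call:
{"name": "servo_tool", "arguments": {"plan": [[0.3,[0,0,0],[0,0,0]],[0.3,[0,0,0],[0,0,0]],[0.3,[0,0,0],[0,0,0]],[0.3,[0,0,0],[0,0,0]],[0.3,[0,0,0],[0,0,0]],[0.3,[0,0,0],[0,0,0]]]}}

```text
t: 16.1
eef_pos: [0.4482, -0.1424, 0.2842]
tool_rot: [-0.706, 0.034, -0.033, 0.706]
ft_force: [0.3, 0.7, -2.9]
opening: 0.0466
```

```bash
python3 rel.py
python3 - <<'E'
from h import *
q=get_image("side"); save(q,"side11.png",(30,240,190,400),2.8)
p=get_image("top")
for l,z in [("glass_dish",0),("spool",0),("pen",0)]:
    t=tip_of(l,p); print(l,[np.round(atz(p,a["at"],z),4) for a in t[:1]])
save(p,"top11.png",(140,300,200,440),3.3)
E
```

```text
t 16.1 pos [ 0.4482 -0.1424  0.2842] yawz 1.476 j [-0.59 -0.28 -0.2   1.65 -0.   -0.49] tilt [-6.e-04  4.e-04 -1.e+00] op 0.046554185344370044 F [ 0.26  0.7  -2.89] T [-0.027 -0.044 -0.04 ]
glass_dish [array([0.4691, 0.1563, 0.    ])]
spool []
pen []
```

View pics/side11.png

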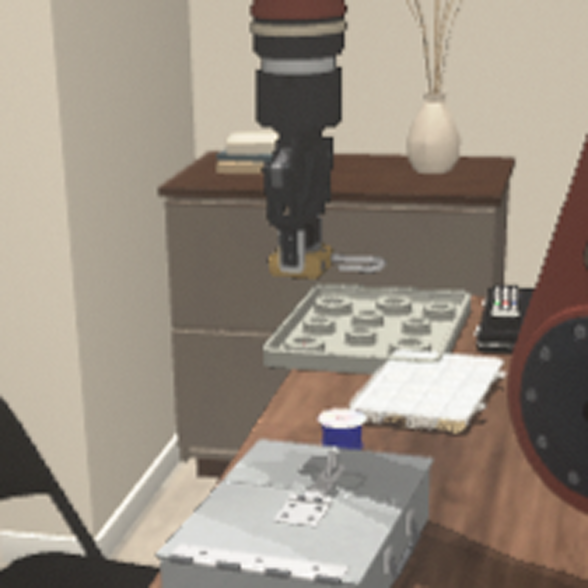

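View pics/top11.png

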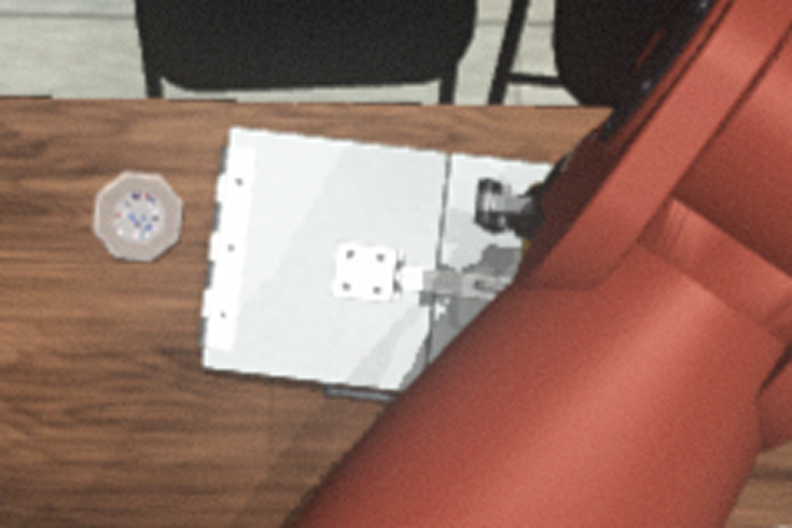

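Run:
```python
from h import *
s=get_state();print(np.abs(s["qvel"]).max()); print(bot.hand_in())
```

```text
0.002152306774774633
the job is handed in; nothing more can be done
None
```

The padlock is unlocked, off the staple and held up in the gripper; I handed the job in at about 16 s of the 64 s allowed.

- **Dial:** It started at about the first notch. I turned it clockwise 1.04 rad, feeling two detents, and a top picture taken before pulling showed the pointer a quarter turn past the index mark.
- **Shackle:** I gripped the body and drew it straight back about 24 mm. The shackle slid at about 2 N, then met a hard stop at about 14 N, so it is fully out.
- **Removal:** I moved the body back about 35 mm, which put the staple in the open gap, and lifted it straight off with no contact force.
- **Final checks:**
  - The padlock's underside is about 19 cm above the box top.
  - It is level, dial up and shackle out.
  - The arm is still, and the measured load is about 3 N, the padlock's weight.

**Bystanders:** The dish shows at the same pixels as at the start. The spool looks untouched in the side picture. The arm hid the spool and pen in the last top picture, so I couldn't re-measure them; the pen was last seen, undisturbed, after the dial was turned. No unexpected contact force was read at any check.

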